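# Index the gear fixture to its next hole and clamp it

### The arm

A 6-joint arm with a two-finger parallel gripper is mounted at the origin on a cart in front of the work surface, level with it; the furniture and walls round the work are solid. World frame = base frame: x ahead of the robot, y to its left, z up, the work surface at z = 0. Lengths are in mm, angles in rad, forces in N, time in s.
With the tool pointing down it reaches from about 350 to 775 mm from the base axis. Payload 7.3 kg.
Tool frame: the origin (TCP) lies on the centre line of the jaws, within the pads' length; the fingertips stand 22 mm ahead of it and the grasp point (between the pads) lies 3 mm ahead of it; x points along the fingers, z is the direction in which the jaws open and shut, and the axes are right-handed (so a half turn about x gives the same grasp; the last joint's range is limited). The gripper opens to 92 mm and grips with 3 to 60 N. Pads are 19 mm wide; open, the fingers measure 130 mm over their backs; the gripper's body (75 mm by 190 mm) begins 47 mm behind the grasp point.
Start: joints at [-1.488, 0.342, 1.524, -0, 1.275, -0.146], TCP at [119.096, -511.332, 227.941] pointing down, gripper open.
Joint ranges: [-2.53, 2.53], [-0.77, 2.02], [0.04, 2.7], [-1, 4.14], [0.28, 2.66], [-3.11, 3.11]. Speed limits (rad/s): [2.57, 2.57, 3.14, 3.14, 3.14, 3.14].

### API

Orientations are given as [roll, pitch, yaw] about the fixed x, y, z axes, in that order (R = Rz(yaw) Ry(pitch) Rx(roll)).
In Python, from plant import readout, imaging, bot gives the robot as it stands.
- The arm moves only by the tool arm_command, never from a script. Its argument "plan" is a list of rows, each an object of numbers: "tx", "ty", "tz": the shift along the tool's x, y, z in cm; "wx", "wy", "wz": the turn, a rotation vector about the tool's x, y, z in rad; "jaw": the opening, from -1 (shut) to 1 (fully open). In form: [{"tx": .., "ty": .., "tz": .., "wx": .., "wy": .., "wz": .., "jaw": ..}, ...]. A call has 1 to 20 rows; each row shifts and turns the commanded pose from where the row before left it, along the tool's axes as they then stand; what a row does not reach is not made up. A row lasts 1/10 s, in which the tool goes at most 50 mm and 8.59 degrees, less where a joint would pass 70% of its speed; a pose out of reach is approached as far as the arm can. A call with a gripper value outside its range is refused whole. The fingers move at their own pace and stop on an object; the grip force is fixed at half the most. Time passes only in rows, so rows that do not move let the fingers close. It gives the time, the measured TCP pose, the force and the opening at its end, in the units of the state.
- readout.get_obs(): the state, without advancing time (a new reading comes with each control period).
- imaging.capture(name): name is "scene" or "top" or "wrist"; returns the picture (420x560x3 uint8, blue, green, red); there is no depth.
- imaging.get_calibration(name): a dict with "fx", "fy", "cx", "cy" (pixels), "position" and "rotation" of the camera in the world; the wrist camera has in their place "mount" (4x4, takes a point from camera to tool coordinates, whose origin is the TCP and whose axes are the tool frame's). Camera axes: x right, y up, looking along -z (the intrinsics and any distortion apply to the point x, -y, -z); pixel columns grow to the right and rows downward; lengths in mm; the calibration is good to about 2 mm. A picture is of the moment at which its call begins: read the wrist's pose just before it. get_calibration takes no time and is no camera call.
- bot.close_job(): hands the job in, once; it reports no verdict.
The state is a dict: "time": time; "joint_positions": joint angles; "dq": joint speeds; "tau": joint torques, N m; "tool_pos": TCP position; "tcp_rot": TCP orientation; "contact_force": force on the tool from outside, world axes, zero at the start; "moment": the same for the moment, N m; "grip_width": finger opening in mm.
Only numpy, scipy, OpenCV 4.12 (cv2) and the standard library are available. Lean on these libraries where they do the work, as an engineer would, in place of code of your own. Each camera call takes 0.05 s, during which the arm holds its last target.

### The job

The small gear on the indexing fixture is finished at this station: draw the spring pin by its knob, swing the index arm clockwise (seen from above) to the next hole and let the pin drop fully home there. Then swing the clamp lever clockwise until it is tight, to lock the spindle. Do not force the arm sideways against the pin, do not tighten the clamp before the pin is home, and leave the other things on the bench where they are.

Things in the scene. Friction and masses are not known exactly. Their poses are not given: they have to be found in the camera images.
- fixture: the indexing fixture, bolted to the bench: round grey cast base (200 mm across, 28 mm high) with four bolt lugs and, on its right side, the clamp lever's post. Its origin is on the vertical spindle axis at bench level; z up, its x axis points away from the robot at yaw 0 (yaw varies).
- fixture_axis (a point): point on the spindle axis, 62 mm above the bench, where the gear (41 mm across, top of its nut 85 mm above the bench) sits on the round hub; the index arm turns about this vertical axis
- dividing_ring: the flat steel dividing ring (196 mm across, top face 40 mm above the bench) fixed on the fixture under the index arm, together with the aluminium bush segment screwed on it (a curved plate 3 mm thick, top face 43 mm above the bench, with one 10 mm hole). Origin on the spindle axis at bench level; its x axis points from the first hole to the spindle axis and on
- first_hole (a point): mouth of the first hole, in the ring's top face, 75 mm from the spindle axis; the pin stands in it at the start. The next hole, in the bush segment on the same circle, is set for each job and is NOT measured: it lies 50 to 70 degrees clockwise (0.87 to 1.22 rad of index_arm) and must be seen or felt for
- segment_face (a point): on the pin's circle and the bush segment's top face, 38 degrees (0.66 rad) clockwise from the first hole, always short of the next hole: the segment begins with a ramp at 12 to 32 degrees and covers all from 32 degrees to the arm's end stop. The pin slides on it easily (3 N at the knob, 10 N as the fingers meet it) and its nose drops into the hole within 2 mm, if the knob is free to go down
- index_arm (a joint): turning of the index arm (steel bar, top 58 mm above the bench, 20 mm wide) with the hub and gear, rad: 0 in the first hole, growing clockwise seen from above, end stop at 1.36; light friction (about 1 N at the knob)
- index_pin (a joint): height by which the pin (8 mm, round nose) is drawn, m: 0 fully home in a hole, 0.008 with the nose resting on the ring, 0.011 resting on the bush segment, 0.016 at its upper stop. A spring pushes it down, 6 N at 0, 12 N at the upper stop; let go, it falls until the nose rests. The pin must never press sideways on a hole's wall with more than 50 N
- pull_knob (a point): centre of the pin's black round pull knob (26 mm across, 15 mm tall, vertical, at the outer end of the index arm, 75 mm from the spindle axis); 86.5 mm above the bench when home, rising with the pin. Below the knob is a 10 mm neck, and the pin's 15 mm housing, whose top is 70 mm above the bench (19 mm collar below 64 mm)
- lever_ball (a point): centre of the black ball (20 mm across) at the end of the clamp lever, 79 mm above the bench, 60 mm from the lever's vertical pivot axis; a steel rod (8 mm) slopes from the pivot up to it
- lever_pivot (a point): point on the clamp lever's vertical pivot axis, at the ball's height; the pivot stands on the fixture's right side, its top is 69 mm above the bench
- clamp_lever (a joint): turning of the clamp lever, rad, growing clockwise seen from above; starts loose between 0 and 0.3; tight above 1.15, end stop at 1.4. Pushing the ball along its arc takes about 5 N at first, rising to 10 N; it stays where it is left
- loupe: black eye loupe, 41 mm across, 42 mm tall, loose beside the fixture; leave it
- bush_brass: brass flanged bush, 28 mm across, 21 mm tall, loose; leave it
- bearing: ball bearing, 32 mm across, 9 mm tall, loose; leave it
- collar: black shaft collar, 25 mm across, 11 mm tall, loose; leave it
- flux_bottle: small white bottle with a red tip, 38 mm across, 86 mm tall, loose; leave it
- tweezers_b: black tweezers, 122 mm long, loose; leave them

How it is judged:
By the outcome, as a careful person would: the job done as asked, in the order asked, and still so for the second after the job is handed in, with the robot touching nothing.
It also fails if it takes over 54 s, if anything falls off the work surface, if the arm or the gripper's body presses on something with over 40 N, if the wrist force passes 120 N, or if a joint passes its speed limit or range.

## Working session

There is one attempt and no reset: what is moved stays moved. The work goes in short steps, Python scripts to look and compute and a tool call to move; the robot and the scene stay as the last step left them, time stands still between calls to the robot, and variables do not carry over. Pictures are saved under pics/ and viewed, and the job is handed in when it is done.

Besides the shell and the picture viewer there is one more tool, called after ">>>" in YAML: its name, and indented under it one key for each argument. arm_command: Moves the arm, as the interface text tells. Its arguments: {"type":"object","properties":{"plan":{"type":"array"}},"required":["plan"]}

```bash
ls; mkdir -p pics; python3 - <<'E'
from plant import readout, imaging, bot
import cv2
o=readout.get_obs()
for k,v in o.items(): print(k,v)
for n in ("scene","top","wrist"):
    cv2.imwrite(f"pics/{n}0.png",imaging.capture(n)); print(n,imaging.get_calibration(n))
E
```

```text
pics
time 0.0
joint_positions [-1.48798270e+00  3.42738735e-01  1.52499387e+00 -3.22057611e-05
  1.27537287e+00 -1.46019053e-01]
dq [ 0.00200026 -0.00173763  0.00087777  0.00116756 -0.00028165 -0.00125377]
tau [ 1.04223553e-03 -4.31238163e+01 -2.44219315e+01  7.18867988e-02
  5.59753203e-02 -1.13339490e-04]
tool_pos [ 119.06128233 -510.9226709   227.24471759]
tcp_rot [3.0159277  1.56928319 1.67397345]
contact_force [-0.58918306 -0.42040751  0.80265404]
moment [-0.02948304  0.00463997  0.0218413 ]
grip_width 91.76100346273984
scene {'fx': 393.78033234419075, 'fy': 393.78033234419075, 'cx': 288.1880399925151, 'cy': 213.34158659993565, 'position': array([237.76239637, 513.65530153, 649.68187428]), 'rotation': array([ 0.83063501, -0.01545344, -2.60853775])}
top {'fx': 387.96498644866887, 'fy': 387.96498644866887, 'cx': 279.28480694187743, 'cy': 209.37789620633635, 'position': array([ 345.23317694,  -43.36088665, 1123.04145297]), 'rotation': array([ 0.19349695,  0.01288409, -1.57390013])}
wrist {'fx': 292.45543683659423, 'fy': 292.45543683659423, 'cx': 276.5992338324293, 'cy': 207.94859027620564, 'mount': array([[-6.11840556e-04,  2.95889759e-01, -9.55221899e-01,
        -1.56699192e+02],
       [ 2.10008155e-04,  9.55222095e-01,  2.95889685e-01,
         8.10387015e+01],
       [ 9.99999791e-01, -1.95670796e-05, -6.46582880e-04,
         1.17901345e+00],
       [ 0.00000000e+00,  0.00000000e+00,  0.00000000e+00,
         1.00000000e+00]])}
```

View pics/scene0.png

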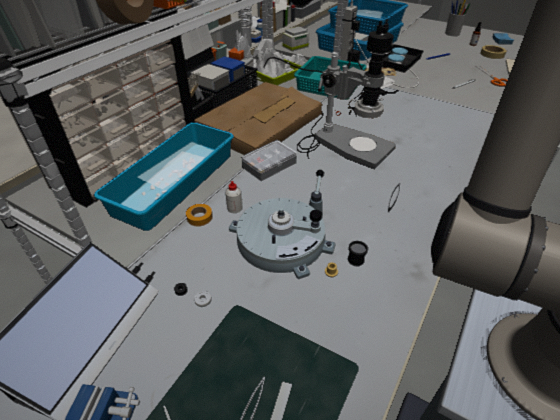

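View pics/top0.png

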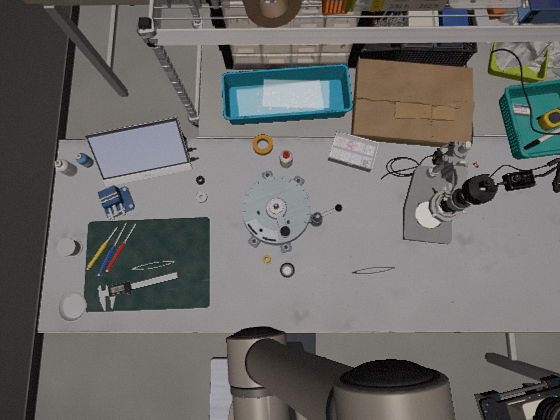

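View pics/wrist0.png

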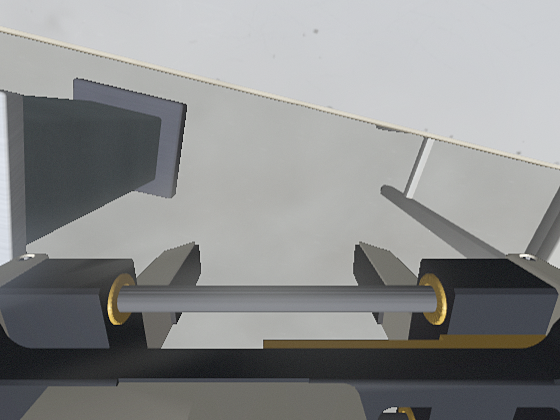

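```bash
cat > h.py <<'E'
import numpy as np, cv2
from scipy.spatial.transform import Rotation as Rn
from plant import readout, imaging, bot
def campose(name,obs=None):
    c=imaging.get_calibration(name)
    if 'mount' in c:
        o=obs or readout.get_obs()
        R=Rn.from_euler('xyz',o['tcp_rot']).as_matrix(); p=np.array(o['tool_pos']); M=c['mount']
        return c,R@M[:3,:3],p+R@M[:3,3]
    return c,Rn.from_euler('xyz',c['rotation']).as_matrix(),np.array(c['position'])
def ray(cp,uv):
    c,R,p=cp
    d=np.array([(uv[0]-c['cx'])/c['fx'],-(uv[1]-c['cy'])/c['fy'],-1.])
    return p,R@d
def onz(cp,uv,z):
    p,d=ray(cp,uv); return p+d*(z-p[2])/d[2]
def proj(cp,P):
    c,R,p=cp
    q=R.T@(np.array(P,float)-p); return np.array([c['cx']+c['fx']*q[0]/-q[2],c['cy']-c['fy']*q[1]/-q[2]])
def cross(cps,uvs):
    A=np.zeros((3,3));b=np.zeros(3)
    for cp,uv in zip(cps,uvs):
        p,d=ray(cp,uv);d=d/np.linalg.norm(d);M=np.eye(3)-np.outer(d,d);A+=M;b+=M@p
    return np.linalg.solve(A,b)
E
python3 - <<'E'
from h import *
a=cv2.imread('pics/top0.png');b=cv2.imread('pics/scene0.png')
cv2.imwrite('pics/topz.png',cv2.resize(a[160:280,225:355],None,fx=5,fy=5,interpolation=cv2.INTER_CUBIC))
cv2.imwrite('pics/scz.png',cv2.resize(b[160:290,220:375],None,fx=5,fy=5,interpolation=cv2.INTER_CUBIC)[:600,:800])
t=campose('top');print(t[1])
for n,uv,z in (('axis',(276,208),85),('knob',(285,231),94),('ball',(338,208),79),('piv',(316,217),69)): print(n,onz(t,uv,z))
print(campose('scene')[1])
E
```

```text
[[-0.00310354  0.98132539 -0.19233007]
 [-0.99991218 -0.0055233  -0.0120464 ]
 [-0.01288374  0.19227579  0.98125635]]
axis [552.57545633 -21.66465965  85.        ]
knob [487.94063212 -45.82488177  94.        ]
ball [ 552.80988559 -191.3842821    79.        ]
piv [ 529.8641902  -131.50155968   69.        ]
[[-0.86115585  0.35253799 -0.3662343 ]
 [-0.5081061  -0.57504086  0.64121463]
 [ 0.01545283  0.73827161  0.67432651]]
```

View pics/topz.png

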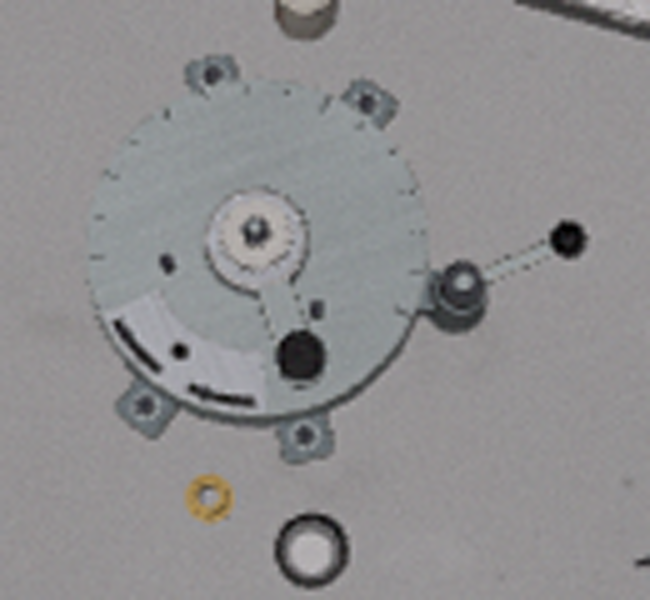

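View pics/scz.png

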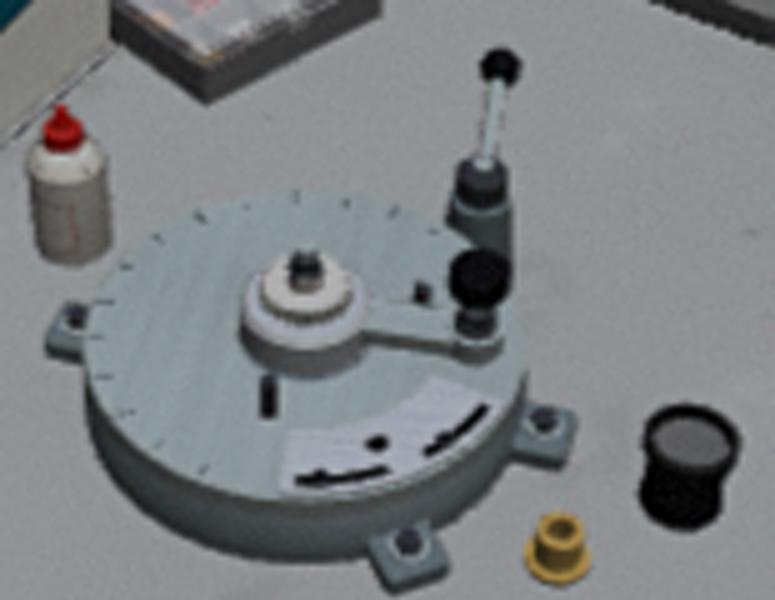

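```bash
python3 - <<'E'
from h import *
t=campose('top');s=campose('scene')
tz=lambda u,v:(225+u/5-.4,160+v/5-.4); sz=lambda u,v:(220+u/5-.4,160+v/5-.4)
axis_t,knob_t,ball_t,piv_t,hole_t=[tz(*q) for q in((256,230),(300,354),(567,239),(462,280),(180,350))]
axis_s,knob_s,ball_s,piv_s,hole_s=[sz(*q) for q in((306,260),(480,277),(500,67),(482,178),(376,442))]
for n,a,b,z in (('axis',axis_t,axis_s,85),('knob',knob_t,knob_s,90),('ball',ball_t,ball_s,79),('piv',piv_t,piv_s,69),('hole',hole_t,hole_s,43)):
    print(n,onz(t,a,z).round(1),onz(s,b,z).round(1),cross((t,s),(a,b)).round(1))
E
```

```text
axis [559.3 -21.1  85. ] [560.7 -19.8  85. ] [560.3 -20.8  84.1]
knob [490.1 -44.8  90. ] [490.  -44.2  90. ] [490.2 -44.8  89.4]
ball [ 554.5 -191.4   79. ] [ 556.5 -193.8   79. ] [ 554.6 -190.9   81.4]
piv [ 533.8 -134.3   69. ] [ 530.  -125.5   69. ] [ 534.9 -135.2   60.1]
hole [499.3  22.6  43. ] [501.1  21.8  43. ] [499.8  22.7  44.3]
```

```bash
cat >> h.py <<'E'
def tgtR(ang): # tool x down, tool z at world angle ang (deg)
    a=np.radians(ang); x=np.array([0,0,-1.]); z=np.array([np.cos(a),np.sin(a),0]); return np.column_stack([x,np.cross(z,x),z])
def delta(P,ang,cmd=None):
    o=readout.get_obs(); R=Rn.from_euler('xyz',o['tcp_rot']).as_matrix(); p=np.array(o['tool_pos'])
    if cmd: p,R=np.array(cmd[0]),tgtR(cmd[1])
    t=R.T@(np.array(P)-p); w=Rn.from_matrix(R.T@tgtR(ang)).as_rotvec()
    print('t=%.0f pos'%0 if 0 else 't=%.2f'%o['time'],'pos',p.round(1),'uang %.2f'%np.degrees(np.arctan2(R[1,2],R[0,2])),'F',np.round(o['contact_force'],1),'w %.1f'%o['grip_width'])
    print('shift cm',(t/10).round(3),'rot',w.round(4))
E
python3 - <<'E'
from h import *
R=Rn.from_euler('xyz',readout.get_obs()['tcp_rot']).as_matrix();print(R.round(3))
delta([430,-20,230],100)
delta([430,-20,230],-80)
E
```

```text
[[-0.     0.974  0.227]
 [ 0.001  0.227 -0.974]
 [-1.     0.    -0.001]]
t=0.15 pos [ 119.1 -511.   227.4] uang -76.89 F [0.2 0.2 0.5] w 91.7
shift cm [ -0.206  41.419 -40.773] rot [-3.0874e+00  2.0000e-04 -1.7000e-03]
t=0.15 pos [ 119.1 -511.   227.4] uang -76.89 F [0.2 0.2 0.5] w 91.7
shift cm [ -0.206  41.419 -40.773] rot [ 0.0542 -0.0011 -0.0001]
```

```bash
python3 - <<'E'
from h import *
delta([490,-15,228],-76.9)
E
```

```text
t=0.15 pos [ 119.1 -511.   227.4] uang -76.89 F [0.2 0.2 0.5] w 91.7
shift cm [-6.0000e-03  4.7376e+01 -3.9899e+01] rot [ 0.0001 -0.0011 -0.0002]
```

>>> arm_command:
  plan:
    - {"ty":2.5,"tz":-2.1,"jaw":1}
    - {"ty":2.5,"tz":-2.1,"jaw":1}
    - {"ty":2.5,"tz":-2.1,"jaw":1}
    - {"ty":2.5,"tz":-2.1,"jaw":1}
    - {"ty":2.5,"tz":-2.1,"jaw":1}
    - {"ty":2.5,"tz":-2.1,"jaw":1}
    - {"ty":2.5,"tz":-2.1,"jaw":1}
    - {"ty":2.5,"tz":-2.1,"jaw":1}
    - {"ty":2.5,"tz":-2.1,"jaw":1}
    - {"ty":2.5,"tz":-2.1,"jaw":1}
    - {"ty":2.5,"tz":-2.1,"jaw":1}
    - {"ty":2.5,"tz":-2.1,"jaw":1}
    - {"tx":1,"ty":2.5,"tz":-2.1,"jaw":1}
    - {"tx":1,"ty":2.5,"tz":-2.1,"jaw":1}
    - {"tx":1,"ty":2.5,"tz":-2.1,"jaw":1}
    - {"tx":1,"ty":2.5,"tz":-2.1,"jaw":1}
    - {"tx":1,"ty":2.5,"tz":-2.1,"jaw":1}
    - {"tx":1,"ty":2.5,"tz":-2.1,"jaw":1}
    - {"tx":1,"ty":2.5,"tz":-2.1,"jaw":1}
    - {"tx":1,"jaw":1}

```text
invalid input at $.plan[0]: expected keys tx, ty, tz, wx, wy, wz, jaw
```

>>> arm_command:
  plan:
    - {"jaw":1}
    - {"jaw":1}

```text
invalid input at $.plan[0]: expected keys tx, ty, tz, wx, wy, wz, jaw
```

```bash
python3 - <<'E'
from h import *
o=readout.get_obs(); np.savez('w1.npz',p=o['tool_pos'],r=o['tcp_rot'])
im=imaging.capture('wrist');cv2.imwrite('pics/w1.png',im)
delta([490,-15,150],-76.9); print(o['joint_positions'])
w=campose('wrist',o)
for P in((560,-21,85),(490,-44.8,94),(500,22.6,43),(555,-191,79)):print(proj(w,P))
E
```

```text
t=0.20 pos [ 119.1 -511.1  227.5] uang -76.89 F [-0.2  0.   0.1] w 91.8
shift cm [  7.793  47.376 -39.897] rot [ 0.0001 -0.0009 -0.0001]
[-1.48801970e+00  3.42518925e-01  1.52477087e+00  8.03471115e-06
  1.27538154e+00 -1.45982573e-01]
[-461.13477339 -820.70296677]
[-388.57913949 -606.99394512]
[-344.69979046 -498.02938489]
[ -94.72163682 -638.70320696]
```

View pics/w1.png

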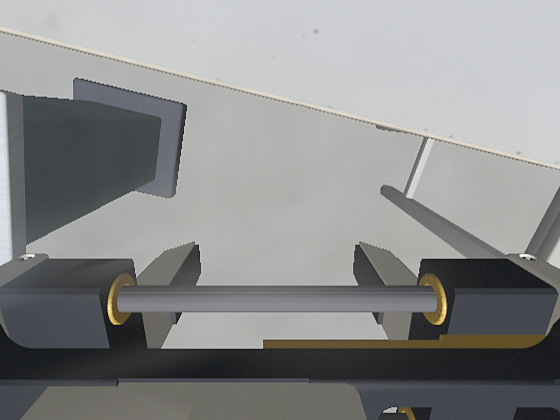

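All keys are needed in each row; the arm did not move (same picture as at start). Resending.

>>> arm_command:
  plan:
    - {"tx":0,"ty":2.5,"tz":-2.1,"wx":0,"wy":0,"wz":0,"jaw":1}
    - {"tx":0,"ty":2.5,"tz":-2.1,"wx":0,"wy":0,"wz":0,"jaw":1}
    - {"tx":0,"ty":2.5,"tz":-2.1,"wx":0,"wy":0,"wz":0,"jaw":1}
    - {"tx":0,"ty":2.5,"tz":-2.1,"wx":0,"wy":0,"wz":0,"jaw":1}
    - {"tx":0,"ty":2.5,"tz":-2.1,"wx":0,"wy":0,"wz":0,"jaw":1}
    - {"tx":0,"ty":2.5,"tz":-2.1,"wx":0,"wy":0,"wz":0,"jaw":1}
    - {"tx":0,"ty":2.5,"tz":-2.1,"wx":0,"wy":0,"wz":0,"jaw":1}
    - {"tx":0,"ty":2.5,"tz":-2.1,"wx":0,"wy":0,"wz":0,"jaw":1}
    - {"tx":0,"ty":2.5,"tz":-2.1,"wx":0,"wy":0,"wz":0,"jaw":1}
    - {"tx":0,"ty":2.5,"tz":-2.1,"wx":0,"wy":0,"wz":0,"jaw":1}
    - {"tx":0,"ty":2.5,"tz":-2.1,"wx":0,"wy":0,"wz":0,"jaw":1}
    - {"tx":0,"ty":2.5,"tz":-2.1,"wx":0,"wy":0,"wz":0,"jaw":1}
    - {"tx":1,"ty":2.5,"tz":-2.1,"wx":0,"wy":0,"wz":0,"jaw":1}
    - {"tx":1,"ty":2.5,"tz":-2.1,"wx":0,"wy":0,"wz":0,"jaw":1}
    - {"tx":1,"ty":2.5,"tz":-2.1,"wx":0,"wy":0,"wz":0,"jaw":1}
    - {"tx":1,"ty":2.5,"tz":-2.1,"wx":0,"wy":0,"wz":0,"jaw":1}
    - {"tx":1,"ty":2.5,"tz":-2.1,"wx":0,"wy":0,"wz":0,"jaw":1}
    - {"tx":1,"ty":2.5,"tz":-2.1,"wx":0,"wy":0,"wz":0,"jaw":1}
    - {"tx":1,"ty":2.5,"tz":-2.1,"wx":0,"wy":0,"wz":0,"jaw":1}
    - {"tx":1,"ty":0,"tz":0,"wx":0,"wy":0,"wz":0,"jaw":1}

```text
time: 2.2
tool_pos: [492.9, -12.5, 147.3]
tcp_rot: [1.742, 1.57, 0.404]
contact_force: [0.9, -0.2, -0.1]
grip_width: 91.8
```

>>> arm_command:
  plan:
    - {"tx":0,"ty":0,"tz":0,"wx":0,"wy":0,"wz":0,"jaw":1}
    - {"tx":0,"ty":0,"tz":0,"wx":0,"wy":0,"wz":0,"jaw":1}

```text
time: 2.4
tool_pos: [490.6, -15.6, 147.8]
tcp_rot: [-1.627, 1.57, -2.97]
contact_force: [0.5, -0.5, 0.1]
grip_width: 91.7
```

```bash
python3 - <<'E'
from h import *
o=readout.get_obs(); np.savez('w2.npz',p=o['tool_pos'],r=o['tcp_rot'])
im=imaging.capture('wrist');cv2.imwrite('pics/w2.png',im)
delta([490,-15,150],-76.9); print(o['joint_positions'])
w=campose('wrist',o)
for P in((560,-21,85),(490,-44.8,94),(500,22.6,43),(555,-191,79)):print(proj(w,P))
E
```

```text
t=2.45 pos [490.9 -15.8 148.2] uang -76.95 F [-0.  -0.8  0.5] w 92.2
shift cm [-0.18  -0.064 -0.1  ] rot [-0.0008  0.0003  0.0001]
[-1.87818899e-01  3.64626967e-01  1.73330629e+00 -4.58519466e-04
  1.04471329e+00  1.15483688e+00]
[303.49076003 138.20997808]
[311.35061909 236.16342419]
[236.92103488 189.31352255]
[508.07796125 193.63623851]
```

View pics/w2.png

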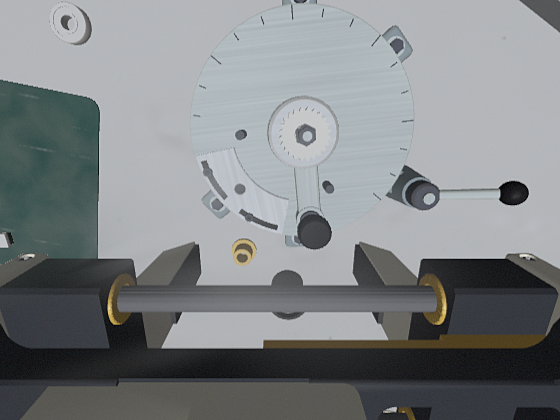

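```bash
python3 - <<'E'
from h import *
a=cv2.imread('pics/w2.png')
cv2.imwrite('pics/w2z.png',cv2.resize(a[110:255,190:350],None,fx=4,fy=4,interpolation=cv2.INTER_CUBIC))
cv2.imwrite('pics/w2y.png',cv2.resize(a[160:230,380:540],None,fx=5,fy=5,interpolation=cv2.INTER_CUBIC))
E
```

```text
(no output)
```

View pics/w2z.png

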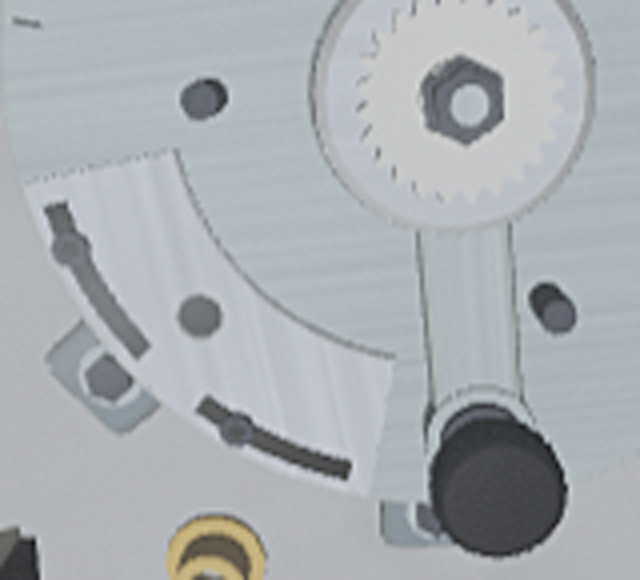

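View pics/w2y.png

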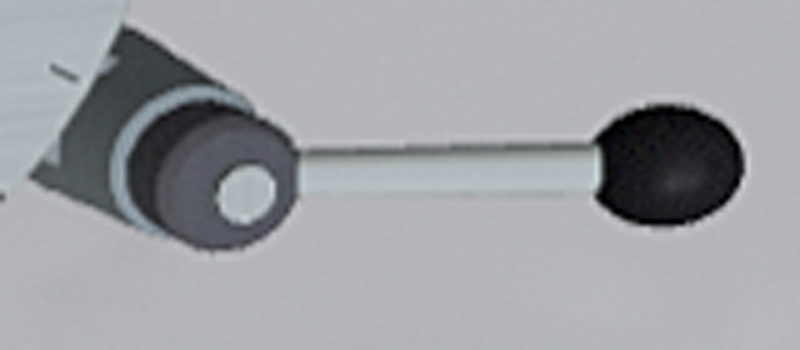

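```bash
python3 - <<'E'
from h import *
z=np.load('w2.npz');w=campose('wrist',dict(tool_pos=z['p'],tcp_rot=z['r']))
g=lambda u,v:(190+u/4-.375,110+v/4-.375)
ax=onz(w,g(468,103),85);kn=onz(w,g(502,491),94);ho=onz(w,g(200,316),43)
ba=onz(w,(514,192.6),79);pv=onz(w,(428.8,198.4),69)
for n,v in dict(ax=ax,kn=kn,ho=ho,ba=ba,pv=pv).items(): print(n,v.round(1))
an=lambda v:np.degrees(np.arctan2(v[1],v[0]))
dk,dh,dl=(kn-ax)[:2],(ho-ax)[:2],(ba-pv)[:2]
print(np.hypot(*dk),an(dk),np.hypot(*dh),an(dh),np.hypot(*dl),an(dl),np.hypot(*(pv-ax)[:2]),an((pv-ax)[:2]))
print('cw',(an(dk)-an(dh))%360)
print(proj(w,[kn[0],kn[1],94]),[ (np.linalg.norm(proj(w,kn+[13,0,0])-proj(w,kn-[13,0,0])))*4])
E
```

```text
ax [562.5 -22.7  85. ]
kn [493.7 -46.8  94. ]
ho [501.2  20.3  43. ]
ba [ 556.8 -195.2   79. ]
pv [ 535.6 -136.9   69. ]
72.85400821289065 -160.68099098240424 74.86621306131677 144.92423143074498 62.02974551688711 -69.9368628918083 117.34135279088115 -103.25301929426968
cw 54.39477758685075
[315.125 232.375] [np.float64(126.92578294058829)]
```

```bash
python3 - <<'E'
from h import *
delta([492,-46,125],-70.7)
E
```

```text
t=2.45 pos [490.9 -15.8 148.2] uang -76.95 F [-0.  -0.8  0.5] w 92.2
shift cm [ 2.321 -0.569  2.965] rot [-1.09e-01  3.00e-04  1.00e-04]
```

>>> arm_command:
  plan:
    - {"tx":0.6,"ty":-0.14,"tz":0.74,"wx":0,"wy":0,"wz":0,"jaw":0.3}
    - {"tx":0.6,"ty":-0.14,"tz":0.74,"wx":0,"wy":0,"wz":0,"jaw":0.3}
    - {"tx":0.6,"ty":-0.14,"tz":0.74,"wx":0,"wy":0,"wz":0,"jaw":0.3}
    - {"tx":0.5,"ty":-0.14,"tz":0.74,"wx":-0.109,"wy":0,"wz":0,"jaw":0.3}
    - {"tx":0,"ty":0,"tz":0,"wx":0,"wy":0,"wz":0,"jaw":0.3}
    - {"tx":0,"ty":0,"tz":0,"wx":0,"wy":0,"wz":0,"jaw":0.3}

```text
time: 3.05
tool_pos: [492.3, -45.6, 124.7]
tcp_rot: [-2.099, 1.57, 2.947]
contact_force: [-0.6, 1.1, 0.0]
grip_width: 60.2
```

```bash
python3 - <<'E'
from h import *
o=readout.get_obs(); np.savez('w3.npz',p=o['tool_pos'],r=o['tcp_rot'])
im=imaging.capture('wrist');cv2.imwrite('pics/w3.png',im)
delta([492,-46,125],-70.7)
w=campose('wrist',o)
for P in((560,-21,85),(492,-46,94),(500,22.6,43),(555,-191,79)):print(proj(w,P))
R=Rn.from_euler('xyz',o['tcp_rot']).as_matrix()
print(proj(w,o['tool_pos']+R@[22,0,30]),proj(w,o['tool_pos']+R@[22,0,-30]),proj(w,o['tool_pos']+R@[29,0,0]))
E
```

```text
t=3.10 pos [492.5 -45.3 124.9] uang -70.82 F [-0.2 -0.2 -1.3] w 59.9
shift cm [-0.013 -0.066  0.05 ] rot [-0.002 -0.     0.   ]
[272.96329429 131.64839352]
[275.07918337 239.97231555]
[200.40835261 181.94881852]
[490.66385939 216.64926167]
[319.6295493  244.60486793] [229.47549289 244.61735156] [274.61793719 240.38396766]
```

View pics/w3.png

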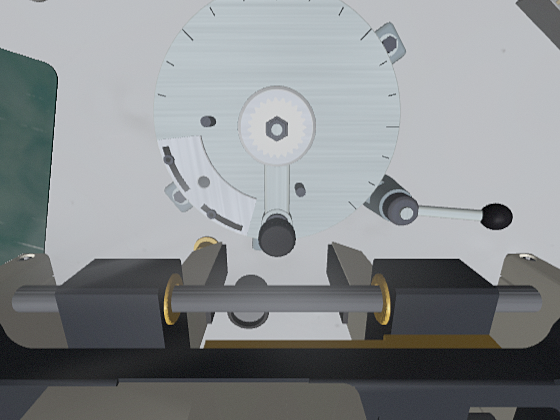

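```bash
python3 - <<'E'
from h import *
a=cv2.imread('pics/w3.png')
cv2.imwrite('pics/w3z.png',cv2.resize(a[195:325,200:355],None,fx=5,fy=5,interpolation=cv2.INTER_CUBIC)[:600])
E
```

```text
(no output)
```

View pics/w3z.png

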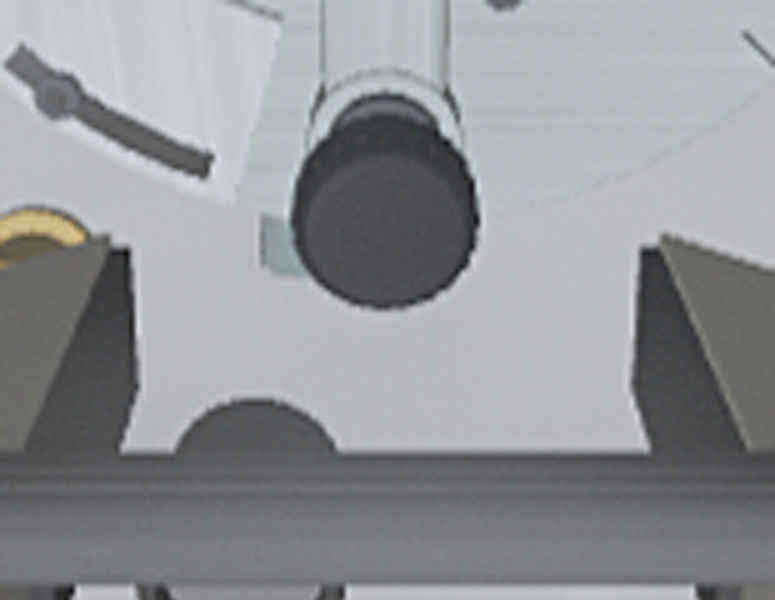

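```bash
python3 - <<'E'
from h import *
a=imaging.capture('scene');cv2.imwrite('pics/s3.png',a)
s=campose('scene');R=tgtR(-70.8);p=np.array([492.5,-45.3,124.9])
for q in ([0,0,0],[22,0,30],[22,0,-30],[0,0,30],[0,0,-30]): print(q,proj(s,p+R@q), (proj(s,p+R@q)-[230,100])*5)
cv2.imwrite('pics/s3z.png',cv2.resize(a[100:220,230:380],None,fx=5,fy=5,interpolation=cv2.INTER_CUBIC))
E
```

```text
[0, 0, 0] [315.82108546 201.71005995] [429.1054273  508.55029974]
[22, 0, 30] [317.21899926 200.56626444] [436.09499628 502.83132221]
[22, 0, -30] [312.98507103 219.36514789] [414.92535515 596.82573946]
[0, 0, 30] [317.90135203 192.60683846] [439.50676013 463.03419228]
[0, 0, -30] [313.6252086  211.31919071] [418.12604299 556.59595353]
```

View pics/s3z.png

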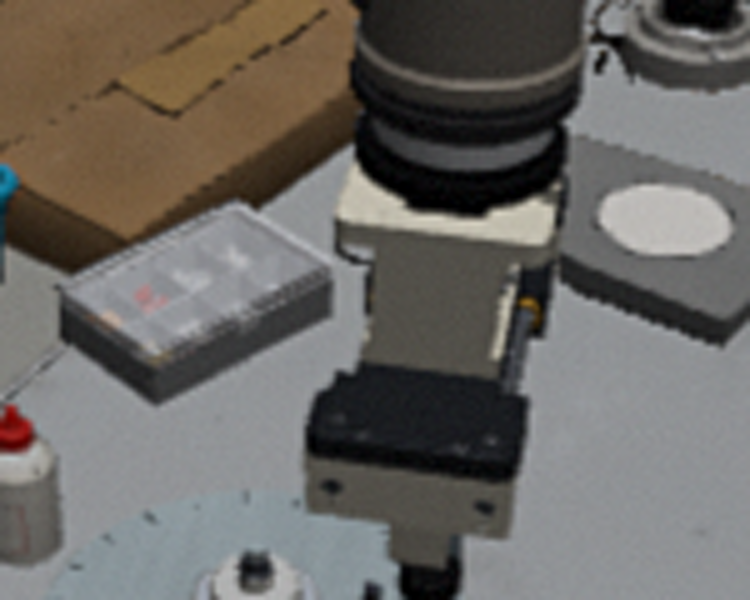

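>>> arm_command:
  plan:
    - {"tx":0.8,"ty":0,"tz":0.03,"wx":0,"wy":0,"wz":0,"jaw":0.1}
    - {"tx":0.8,"ty":0,"tz":0,"wx":0,"wy":0,"wz":0,"jaw":0.1}
    - {"tx":0.8,"ty":0,"tz":0,"wx":0,"wy":0,"wz":0,"jaw":0.1}
    - {"tx":0.8,"ty":0,"tz":0,"wx":0,"wy":0,"wz":0,"jaw":0.1}
    - {"tx":0.7,"ty":0,"tz":0,"wx":0,"wy":0,"wz":0,"jaw":0.1}
    - {"tx":0,"ty":0,"tz":0,"wx":0,"wy":0,"wz":0,"jaw":-0.3}
    - {"tx":0,"ty":0,"tz":0,"wx":0,"wy":0,"wz":0,"jaw":-0.3}

```text
time: 3.85
tool_pos: [492.6, -45.4, 85.7]
tcp_rot: [-1.796, 1.57, -3.029]
contact_force: [0.9, -0.5, 0.8]
grip_width: 38.6
```

```bash
python3 - <<'E'
from h import *
o=readout.get_obs(); np.savez('w4.npz',p=o['tool_pos'],r=o['tcp_rot'])
a=imaging.capture('wrist');cv2.imwrite('pics/w4.png',a)
cv2.imwrite('pics/w4z.png',cv2.resize(a[180:300,200:355],None,fx=5,fy=5,interpolation=cv2.INTER_CUBIC))
delta([492,-46,85],-70.7)
E
```

```text
t=3.90 pos [492.8 -45.4  86. ] uang -70.65 F [ 0.  -0.  -1.1] w 35.4
shift cm [ 0.101 -0.092  0.028] rot [ 0.0009  0.0003 -0.0002]
```

View pics/w4z.png

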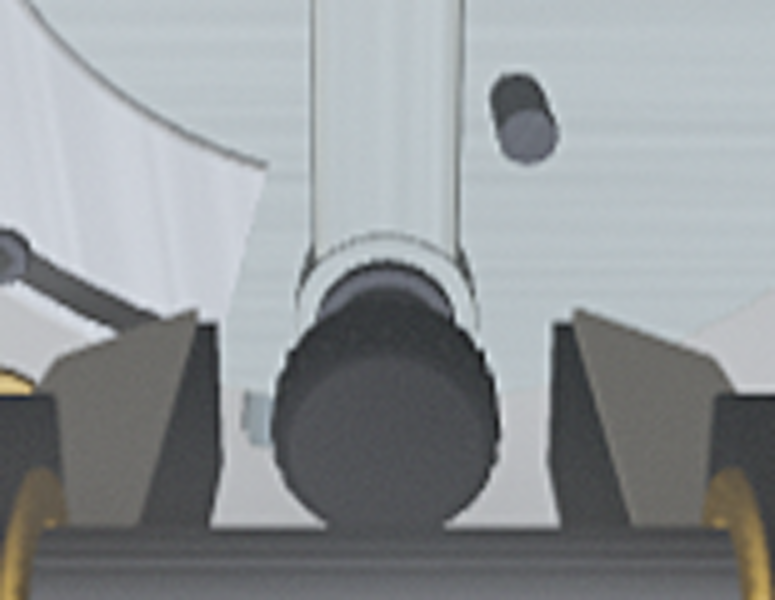

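>>> arm_command:
  plan:
    - {"tx":0.25,"ty":-0.05,"tz":0.02,"wx":0,"wy":0,"wz":0,"jaw":-0.35}
    - {"tx":0,"ty":0,"tz":0,"wx":0,"wy":0,"wz":0,"jaw":-0.38}
    - {"tx":0,"ty":0,"tz":0,"wx":0,"wy":0,"wz":0,"jaw":-0.38}

```text
time: 4.2
tool_pos: [492.2, -45.8, 83.5]
tcp_rot: [0.654, 1.57, -0.579]
contact_force: [0.9, 0.5, -0.1]
grip_width: 28.6
```

>>> arm_command:
  plan:
    - {"tx":0,"ty":0,"tz":0,"wx":0,"wy":0,"wz":0,"jaw":-0.42}
    - {"tx":0,"ty":0,"tz":0,"wx":0,"wy":0,"wz":0,"jaw":-0.46}

```text
time: 4.4
tool_pos: [492.2, -45.7, 83.5]
tcp_rot: [1.011, 1.571, -0.222]
contact_force: [0.6, 0.2, -0.0]
grip_width: 25.8
```

```bash
python3 - <<'E'
from h import *
o=readout.get_obs(); 
a=imaging.capture('wrist');cv2.imwrite('pics/w5.png',a)
b=imaging.capture('scene')
cv2.imwrite('pics/w5z.png',np.hstack([cv2.resize(a[180:300,200:355],None,fx=3,fy=3,interpolation=cv2.INTER_CUBIC),cv2.resize(b[140:260,280:380],None,fx=3,fy=3,interpolation=cv2.INTER_CUBIC)]))
delta([492,-46,85],-70.7)
E
```

```text
t=4.50 pos [492.2 -45.7  83.5] uang -70.64 F [0.1 1.3 0.9] w 25.2
shift cm [-0.147 -0.031  0.02 ] rot [ 0.001   0.0001 -0.0001]
```

View pics/w5z.png

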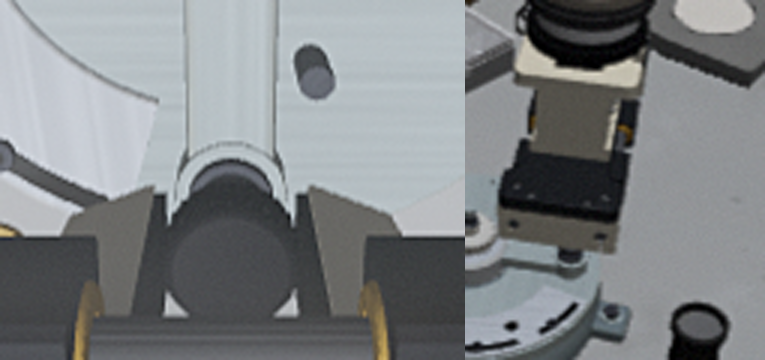

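>>> arm_command:
  plan:
    - {"tx":0,"ty":0,"tz":0,"wx":0,"wy":0,"wz":0,"jaw":-0.6}
    - {"tx":0,"ty":0,"tz":0,"wx":0,"wy":0,"wz":0,"jaw":-0.7}
    - {"tx":0,"ty":0,"tz":0,"wx":0,"wy":0,"wz":0,"jaw":-0.7}

```text
time: 4.8
tool_pos: [492.2, -45.7, 83.5]
tcp_rot: [0.925, 1.571, -0.308]
contact_force: [-0.1, 0.7, 1.7]
grip_width: 25.2
```

>>> arm_command:
  plan:
    - {"tx":-0.2,"ty":0,"tz":0,"wx":0,"wy":0,"wz":0,"jaw":-0.7}
    - {"tx":-0.3,"ty":0,"tz":0,"wx":0,"wy":0,"wz":0,"jaw":-0.7}
    - {"tx":0,"ty":0,"tz":0,"wx":0,"wy":0,"wz":0,"jaw":-0.7}

```text
time: 5.1
tool_pos: [492.1, -45.7, 88.2]
tcp_rot: [-2.1, 1.57, 2.95]
contact_force: [1.7, -1.1, -8.1]
grip_width: 24.6
```

```bash
python3 - <<'E'
from h import *
o=readout.get_obs(); 
a=imaging.capture('wrist')
cv2.imwrite('pics/w6z.png',cv2.resize(a[180:300,200:355],None,fx=4,fy=4,interpolation=cv2.INTER_CUBIC))
delta([492,-46,85],-70.7);print(o['moment'])
E
```

```text
t=5.15 pos [492.1 -45.7  88.1] uang -70.65 F [ 2.2 -0.  -8.9] w 25.0
shift cm [ 0.312 -0.022  0.024] rot [ 0.0009 -0.0001  0.0003]
[ 0.03654472 -0.50417296 -0.03731007]
```

View pics/w6z.png

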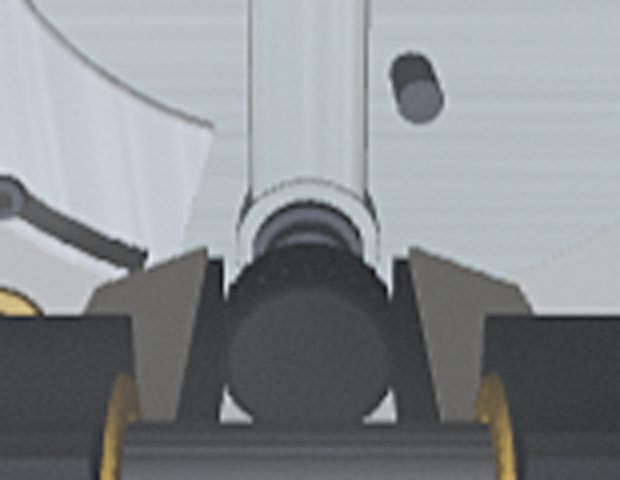

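>>> arm_command:
  plan:
    - {"tx":-0.4,"ty":0,"tz":0,"wx":0,"wy":0,"wz":0,"jaw":-0.7}
    - {"tx":-0.45,"ty":0,"tz":0,"wx":0,"wy":0,"wz":0,"jaw":-0.7}
    - {"tx":0,"ty":0,"tz":0,"wx":0,"wy":0,"wz":0,"jaw":-0.7}
    - {"tx":0,"ty":0,"tz":0,"wx":0,"wy":0,"wz":0,"jaw":-0.7}

```text
time: 5.55
tool_pos: [492.1, -45.7, 96.9]
tcp_rot: [-2.43, 1.571, 2.62]
contact_force: [3.1, -0.0, -12.0]
grip_width: 24.9
```

```bash
python3 - <<'E'
from h import *
delta([492,-46,85],-70.7)
o=readout.get_obs();print(o['joint_positions'].round(3) if hasattr(o['joint_positions'],'round') else o['joint_positions'])
# arc steps: tool frame: radial outward = -y ; cw motion direction?
ax=np.array([562.5,-22.7]); 
E
```

```text
t=5.55 pos [492.1 -45.7  96.9] uang -70.65 F [  3.1  -0.  -12. ] w 24.9
shift cm [ 1.189 -0.02   0.03 ] rot [ 0.0009 -0.0001  0.0001]
[-0.248  0.438  1.785  0.     0.918  0.985]
```

>>> arm_command:
  plan:
    - {"tx":0,"ty":0.01,"tz":-0.375,"wx":0.05,"wy":0,"wz":0,"jaw":-0.7}
    - {"tx":0,"ty":0.0375,"tz":-0.749,"wx":0.1,"wy":0,"wz":0,"jaw":-0.7}
    - {"tx":0,"ty":0.0375,"tz":-0.749,"wx":0.1,"wy":0,"wz":0,"jaw":-0.7}
    - {"tx":0,"ty":0.0375,"tz":-0.749,"wx":0.1,"wy":0,"wz":0,"jaw":-0.7}

```text
time: 5.95
tool_pos: [487.9, -20.5, 96.8]
tcp_rot: [0.101, 1.569, -1.486]
contact_force: [3.7, -5.2, -12.1]
grip_width: 24.8
```

```bash
python3 - <<'E'
from h import *
delta([492,-46,85],-70.7)
print(readout.get_obs()['moment'])
E
```

```text
t=5.95 pos [487.9 -20.5  96.8] uang -90.91 F [  3.7  -5.2 -12.1] w 24.8
shift cm [1.187 0.446 2.539] rot [-3.528e-01  1.500e-03  1.000e-04]
[-0.60320709 -0.67231963  0.06966514]
```

>>> arm_command:
  plan:
    - {"tx":0,"ty":0.0375,"tz":-0.749,"wx":0.1,"wy":0,"wz":0,"jaw":-0.7}
    - {"tx":0,"ty":0.0375,"tz":-0.749,"wx":0.1,"wy":0,"wz":0,"jaw":-0.7}
    - {"tx":0,"ty":0.0375,"tz":-0.749,"wx":0.1,"wy":0,"wz":0,"jaw":-0.7}
    - {"tx":0,"ty":0.01,"tz":-0.375,"wx":0.05,"wy":0,"wz":0,"jaw":-0.7}
    - {"tx":0,"ty":0,"tz":0,"wx":0,"wy":0,"wz":0,"jaw":-0.7}
    - {"tx":0,"ty":0,"tz":0,"wx":0,"wy":0,"wz":0,"jaw":-0.7}

```text
time: 6.55
tool_pos: [493.0, 5.3, 96.8]
tcp_rot: [0.875, 1.57, -1.057]
contact_force: [4.2, -2.5, -12.2]
grip_width: 24.9
```

```bash
python3 - <<'E'
from h import *
o=readout.get_obs(); np.savez('w7.npz',p=o['tool_pos'],r=o['tcp_rot'])
a=imaging.capture('wrist');cv2.imwrite('pics/w7.png',a)
cv2.imwrite('pics/w7z.png',cv2.resize(a[60:280,160:420],None,fx=2.7,fy=2.7,interpolation=cv2.INTER_CUBIC))
delta([492,-46,85],-70.7);print(o['moment'])
E
```

```text
t=6.60 pos [493.    5.3  96.9] uang -110.70 F [  3.8  -2.7 -12.8] w 25.3
shift cm [1.187 1.723 4.834] rot [-6.982e-01  4.000e-04 -4.000e-04]
[-0.36709774 -0.71654779 -0.14119568]
```

View pics/w7z.png

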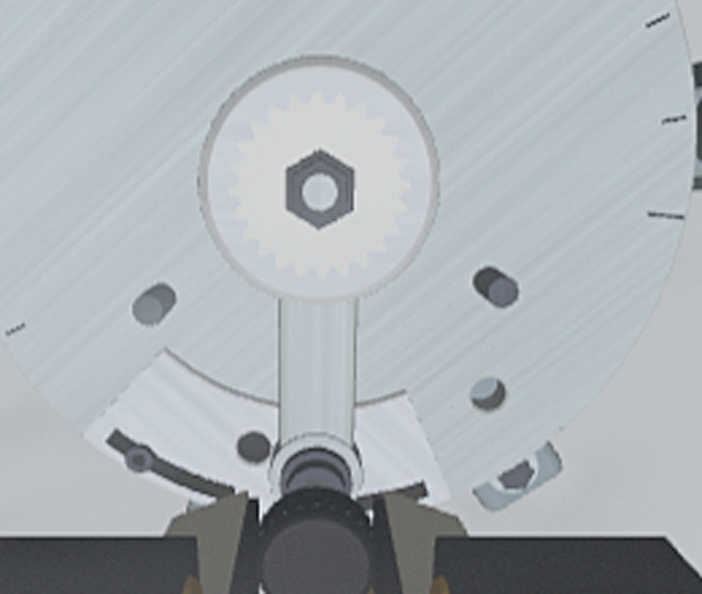

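```bash
python3 - <<'E'
from h import *
a=cv2.imread('pics/w7.png')
z=np.load('w7.npz');w=campose('wrist',dict(tool_pos=z['p'],tcp_rot=z['r']))
g=lambda u,v:(160+u/2.7-.31,60+v/2.7-.31)
# refine by dark blob centroids
for n,(u,v) in dict(h2=g(254,447),h1=g(488,393)).items():
    x,y=int(u),int(v);r=9
    c=cv2.cvtColor(a[y-r:y+r+1,x-r:x+r+1],cv2.COLOR_BGR2GRAY);print(n,u,v);print(c[::2,::2])
ax=onz(w,g(320,192),85);h2=onz(w,g(254,447),43);h1=onz(w,g(488,393),40)
an=lambda v:np.degrees(np.arctan2(v[1],v[0]))
print(ax.round(1),h1.round(1),h2.round(1))
for q in (h1,h2): print(np.hypot(*(q-ax)[:2]),an((q-ax)[:2]))
print((an((h1-ax)[:2])-an((h2-ax)[:2]))%360)
c=np.linalg.norm((h1-h2)[:2]);print('chord',c,np.degrees(2*np.arcsin(c/150)))
E
```

```text
h2 253.76407407407407 225.24555555555554
[[202 206 206 203 204 203 203 202 205 213]
 [198 202 205 208 209 212 207 203 201 212]
 [199 198 205 191 123  97 143 208 204 210]
 [204 201 152  83  93  90  90  89 208 217]
 [207 205  91  90  89  90  90  85 174 113]
 [208 206  91  90  89  89  88  87 167  84]
 [204 206 135  82  85  89  87  77 167 144]
 [200 205 197 147  88  82  84 158 132 193]
 [204 203 206 200 182 174 188 199 121 195]
 [204 204 202 203 207 210 207 206 179 192]]
h1 340.43074074074076 205.24555555555554
[[190 189 189 189 187 188 191 191 190 190]
 [189 189 188 187 192 192 192 191 188 192]
 [188 187 188 181 165 158 170 180 193 186]
 [187 187 178 156 157 157 168  80 181 188]
 [189 193 156 158 159 160 126  88 161 191]
 [192 186 163 165 167 143  89  89 153 187]
 [192 193  92 102  93  96  96  83 178 192]
 [189 193 158  93  95  96  85 153 192 191]
 [191 188 185 183 158 151 178 188 190 188]
 [187 186 190 189 190 195 191 188 190 190]]
[562.1 -22.6  85. ] [492.1 -47.2  40. ] [501.3  20.1  43. ]
74.202457430265 -160.6192693345476
74.2476065473313 144.95522907636627
54.42550158908614
chord 67.88560997939179 53.81747907077854
```

>>> arm_command:
  plan:
    - {"tx":0,"ty":0.02,"tz":-0.6,"wx":0.08,"wy":0,"wz":0,"jaw":-0.7}
    - {"tx":0,"ty":0.02,"tz":-0.6,"wx":0.08,"wy":0,"wz":0,"jaw":-0.7}
    - {"tx":0,"ty":0.02,"tz":-0.6,"wx":0.08,"wy":0,"wz":0,"jaw":-0.7}
    - {"tx":0,"ty":0,"tz":-0.05,"wx":0.006,"wy":0,"wz":0,"jaw":-0.7}
    - {"tx":0,"ty":0,"tz":0,"wx":0,"wy":0,"wz":0,"jaw":-0.7}
    - {"tx":0,"ty":0,"tz":0,"wx":0,"wy":0,"wz":0,"jaw":-0.7}

```text
time: 7.2
tool_pos: [501.5, 21.3, 96.9]
tcp_rot: [0.99, 1.57, -1.188]
contact_force: [5.2, -4.2, -12.4]
grip_width: 24.8
```

```bash
python3 - <<'E'
from h import *
o=readout.get_obs(); np.savez('w8.npz',p=o['tool_pos'],r=o['tcp_rot'])
a=imaging.capture('wrist');cv2.imwrite('pics/w8.png',a)
cv2.imwrite('pics/w8z.png',cv2.resize(a[60:280,160:420],None,fx=2.7,fy=2.7,interpolation=cv2.INTER_CUBIC))
delta([492,-46,85],-70.7);print(o['moment'])
E
```

```text
t=7.25 pos [501.5  21.3  96.9] uang -124.81 F [  3.7  -4.8 -11.8] w 25.0
shift cm [1.191 3.058 6.07 ] rot [-9.444e-01  1.000e-03 -6.000e-04]
[-0.67423509 -0.7035901  -0.12952439]
```

View pics/w8z.png

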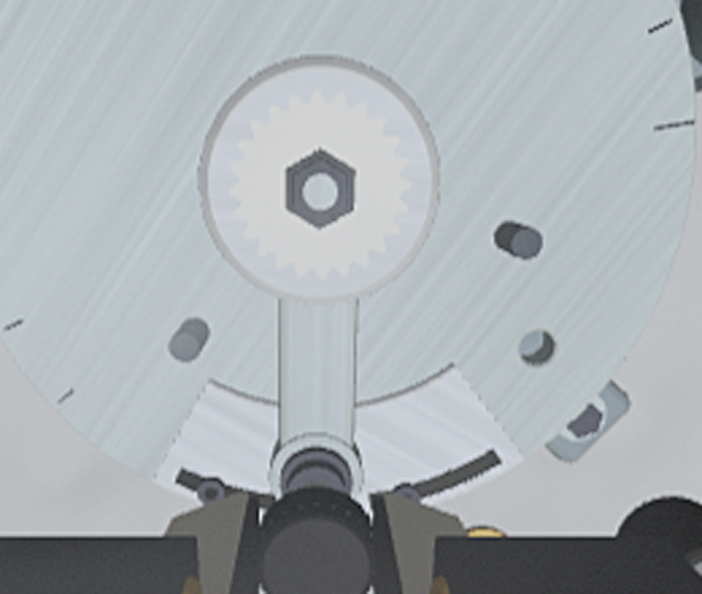

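>>> arm_command:
  plan:
    - {"tx":0.15,"ty":0,"tz":0,"wx":0,"wy":0,"wz":0,"jaw":-0.7}
    - {"tx":0,"ty":0,"tz":0,"wx":0,"wy":0,"wz":0,"jaw":-0.28}
    - {"tx":0,"ty":0,"tz":0,"wx":0,"wy":0,"wz":0,"jaw":-0.28}
    - {"tx":0,"ty":0,"tz":0,"wx":0,"wy":0,"wz":0,"jaw":-0.28}

```text
time: 7.65
tool_pos: [501.5, 22.2, 96.2]
tcp_rot: [2.232, 1.57, 0.053]
contact_force: [-0.6, -0.3, 0.4]
grip_width: 33.0
```

```bash
python3 - <<'E'
from h import *
o=readout.get_obs()
a=imaging.capture('wrist');cv2.imwrite('pics/w9.png',a)
cv2.imwrite('pics/w9z.png',cv2.resize(a[60:280,160:420],None,fx=2.7,fy=2.7,interpolation=cv2.INTER_CUBIC))
delta([492,-46,85],-70.7);print(o['moment'])
E
```

```text
t=7.70 pos [501.5  22.2  96.1] uang -124.83 F [-0.4  0.1  0.8] w 33.4
shift cm [1.112 3.119 6.14 ] rot [-9.447e-01 -1.000e-04 -9.000e-04]
[ 0.12417486 -0.00052283 -0.00297078]
```

View pics/w9z.png

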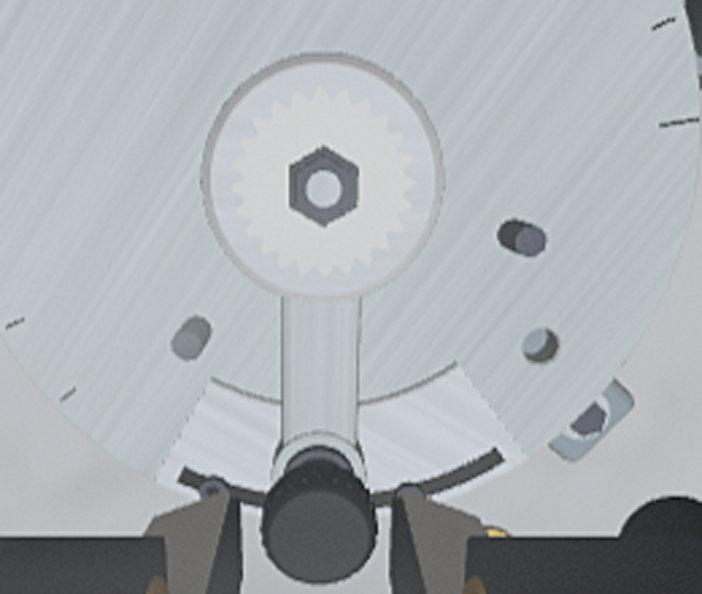

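```bash
python3 - <<'E'
from h import *
o=readout.get_obs();w=campose('wrist',o)
for h in (94,97,102,105):
    c=np.array([501.4,20.2,h]); print(h,((proj(w,c)-[160,60]+.31)*2.7).round(), 26*292*2.7/( -(w[1].T@(c-w[2]))[2]))
s=imaging.capture('scene');cv2.imwrite('pics/s9z.png',cv2.resize(s[160:290,220:375],None,fx=4,fy=4,interpolation=cv2.INTER_CUBIC))
sc=campose('scene')
for h in (86.5,97.5): print((proj(sc,[501.4,20.2,h])-[220,160]+.4)*4)
E
```

```text
94 [321. 536.] 116.73352529189627
97 [321. 542.] 118.67051398350557
102 [321. 553.] 122.04573998974637
105 [321. 560.] 124.16463382653347
[304.14021105 292.62033088]
[304.76250477 277.06537635]
```

View pics/s9z.png

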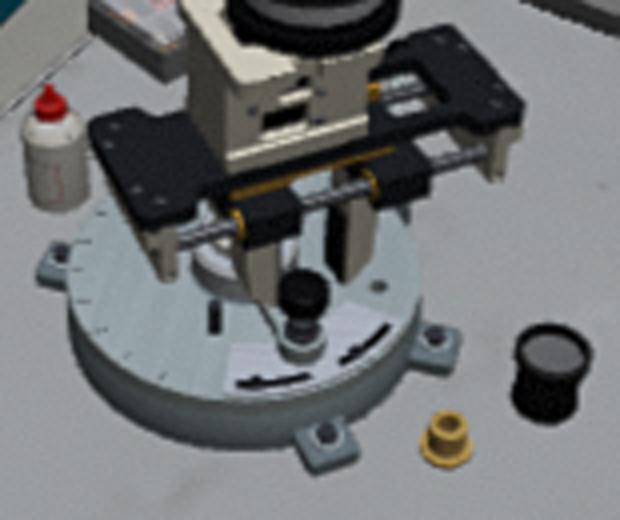

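```bash
python3 - <<'E'
from h import *
delta([555,-193,156],-124.83)
E
```

```text
t=7.75 pos [501.4  22.2  96. ] uang -124.83 F [ 1.1 -0.9 -0.1] w 33.0
shift cm [-5.997 16.693 14.602] rot [-0.     -0.0004 -0.0006]
```

>>> arm_command:
  plan:
    - {"tx":-1.5,"ty":0,"tz":0,"wx":0,"wy":0,"wz":0,"jaw":-0.2}
    - {"tx":-1.5,"ty":0,"tz":0,"wx":0,"wy":0,"wz":0,"jaw":-0.1}
    - {"tx":-1.5,"ty":0,"tz":0,"wx":0,"wy":0,"wz":0,"jaw":0}
    - {"tx":-1.5,"ty":0,"tz":0,"wx":0,"wy":0,"wz":0,"jaw":0}
    - {"tx":0,"ty":2.087,"tz":1.825,"wx":0,"wy":0,"wz":0,"jaw":0}
    - {"tx":0,"ty":2.087,"tz":1.825,"wx":0,"wy":0,"wz":0,"jaw":0}
    - {"tx":0,"ty":2.087,"tz":1.825,"wx":0,"wy":0,"wz":0,"jaw":0}
    - {"tx":0,"ty":2.087,"tz":1.825,"wx":0,"wy":0,"wz":0,"jaw":0}
    - {"tx":0,"ty":2.087,"tz":1.825,"wx":0,"wy":0,"wz":0,"jaw":0}
    - {"tx":0,"ty":2.087,"tz":1.825,"wx":0,"wy":0,"wz":0,"jaw":0}
    - {"tx":0,"ty":2.087,"tz":1.825,"wx":0,"wy":0,"wz":0,"jaw":0}
    - {"tx":0,"ty":2.087,"tz":1.825,"wx":0,"wy":0,"wz":0,"jaw":0}
    - {"tx":0,"ty":0,"tz":0,"wx":-0.1487,"wy":0,"wz":0,"jaw":0}
    - {"tx":0,"ty":0,"tz":0,"wx":-0.1487,"wy":0,"wz":0,"jaw":0}
    - {"tx":0,"ty":0,"tz":0,"wx":-0.1487,"wy":0,"wz":0,"jaw":0}
    - {"tx":0,"ty":0,"tz":0,"wx":-0.1487,"wy":0,"wz":0,"jaw":0}
    - {"tx":0,"ty":0,"tz":0,"wx":-0.1487,"wy":0,"wz":0,"jaw":0}
    - {"tx":0,"ty":0,"tz":0,"wx":-0.1487,"wy":0,"wz":0,"jaw":0}
    - {"tx":0,"ty":0,"tz":0,"wx":-0.1487,"wy":0,"wz":0,"jaw":0}
    - {"tx":0,"ty":0,"tz":0,"wx":-0.1487,"wy":0,"wz":0,"jaw":0}

```text
time: 9.75
tool_pos: [554.9, -192.9, 155.7]
tcp_rot: [1.318, 1.571, 0.336]
contact_force: [0.1, -1.1, -0.8]
grip_width: 46.2
```

>>> arm_command:
  plan:
    - {"tx":0,"ty":0,"tz":0,"wx":-0.1487,"wy":0,"wz":0,"jaw":0}
    - {"tx":0,"ty":0,"tz":0,"wx":-0.1487,"wy":0,"wz":0,"jaw":0}
    - {"tx":0,"ty":0,"tz":0,"wx":-0.1487,"wy":0,"wz":0,"jaw":0}
    - {"tx":0,"ty":0,"tz":0,"wx":-0.1487,"wy":0,"wz":0,"jaw":0}
    - {"tx":0,"ty":0,"tz":0,"wx":-0.1487,"wy":0,"wz":0,"jaw":0}
    - {"tx":0,"ty":0,"tz":0,"wx":-0.1487,"wy":0,"wz":0,"jaw":0}
    - {"tx":0,"ty":0,"tz":0,"wx":-0.1487,"wy":0,"wz":0,"jaw":0}
    - {"tx":0,"ty":0,"tz":0,"wx":-0.1487,"wy":0,"wz":0,"jaw":0}
    - {"tx":0,"ty":0,"tz":0,"wx":-0.1487,"wy":0,"wz":0,"jaw":0}
    - {"tx":0,"ty":0,"tz":0,"wx":0,"wy":0,"wz":0,"jaw":0}
    - {"tx":0,"ty":0,"tz":0,"wx":0,"wy":0,"wz":0,"jaw":0}

```text
time: 10.85
tool_pos: [554.9, -193.0, 155.6]
tcp_rot: [-0.849, 1.571, -0.504]
contact_force: [0.3, 0.2, -0.2]
grip_width: 46.0
```

```bash
python3 - <<'E'
from h import *
o=readout.get_obs(); np.savez('w10.npz',p=o['tool_pos'],r=o['tcp_rot'])
a=imaging.capture('wrist');cv2.imwrite('pics/w10.png',a)
delta([555,-193,156],20);print(o['joint_positions'])
E
```

```text
t=10.90 pos [ 554.9 -193.   155.5] uang 19.79 F [ 0.3 -0.9  0. ] w 45.3
shift cm [-0.047  0.002  0.008] rot [-0.0037  0.0001  0.0001]
[-4.65112847e-01  5.18176802e-01  1.45126842e+00 -3.75870919e-06
  1.17205910e+00 -8.10164208e-01]
```

View pics/w10.png

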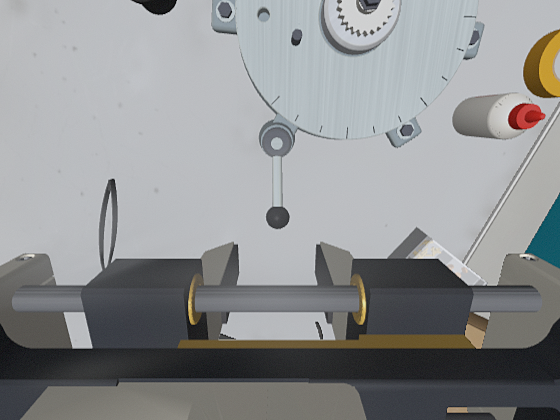

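>>> arm_command:
  plan:
    - {"tx":1,"ty":0,"tz":0,"wx":0,"wy":0,"wz":0,"jaw":0}
    - {"tx":1,"ty":0,"tz":0,"wx":0,"wy":0,"wz":0,"jaw":0}
    - {"tx":1,"ty":0,"tz":0,"wx":0,"wy":0,"wz":0,"jaw":0}
    - {"tx":1,"ty":0,"tz":0,"wx":0,"wy":0,"wz":0,"jaw":0}
    - {"tx":1,"ty":0,"tz":0,"wx":0,"wy":0,"wz":0,"jaw":0}
    - {"tx":1,"ty":0,"tz":0,"wx":0,"wy":0,"wz":0,"jaw":0}
    - {"tx":1,"ty":0,"tz":0,"wx":0,"wy":0,"wz":0,"jaw":0}
    - {"tx":0.9,"ty":0,"tz":0,"wx":0,"wy":0,"wz":0,"jaw":-0.4}
    - {"tx":0,"ty":0,"tz":0,"wx":0,"wy":0,"wz":0,"jaw":-0.4}
    - {"tx":0,"ty":0,"tz":0,"wx":0,"wy":0,"wz":0,"jaw":-0.4}

```text
time: 11.9
tool_pos: [555.0, -193.1, 76.3]
tcp_rot: [3.017, 1.571, -2.918]
contact_force: [0.1, -0.4, -0.1]
grip_width: 28.9
```

```bash
python3 - <<'E'
from h import *
o=readout.get_obs()
a=imaging.capture('wrist');cv2.imwrite('pics/w11.png',a)
cv2.imwrite('pics/w11z.png',cv2.resize(a[60:300,180:380],None,fx=2.5,fy=2.5,interpolation=cv2.INTER_CUBIC))
delta([555,-193,76],20);print(o['moment'])
E
```

```text
t=11.95 pos [ 555.2 -193.3   76.7] uang 19.99 F [-0.1 -0.7  0.2] w 28.4
shift cm [ 0.07   0.03  -0.008] rot [-0.0002  0.0004  0.0005]
[-0.03848756 -0.13489951 -0.08613336]
```

View pics/w11z.png

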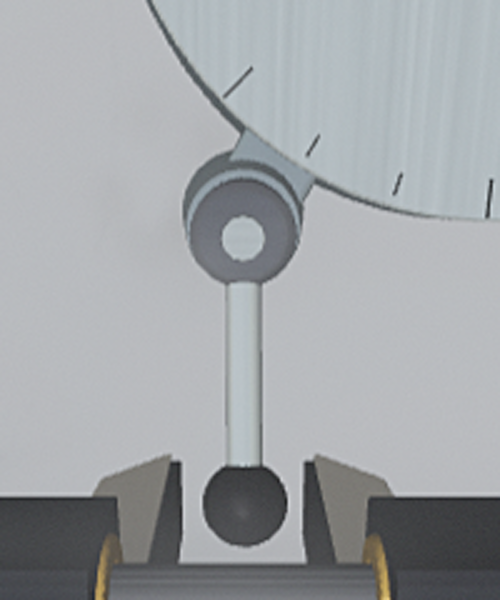

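>>> arm_command:
  plan:
    - {"tx":0,"ty":0.019,"tz":-0.48,"wx":0.08,"wy":0,"wz":0,"jaw":-0.4}
    - {"tx":0,"ty":0.019,"tz":-0.48,"wx":0.08,"wy":0,"wz":0,"jaw":-0.4}
    - {"tx":0,"ty":0.019,"tz":-0.48,"wx":0.08,"wy":0,"wz":0,"jaw":-0.4}
    - {"tx":0,"ty":0.019,"tz":-0.48,"wx":0.08,"wy":0,"wz":0,"jaw":-0.4}

```text
time: 12.35
tool_pos: [537.9, -196.6, 77.2]
tcp_rot: [-0.172, 1.566, -0.147]
contact_force: [6.1, 2.4, -3.9]
grip_width: 27.6
```

```bash
python3 - <<'E'
from h import *
delta([555,-193,76],20)
E
```

```text
t=12.35 pos [ 537.9 -196.6   77.2] uang 1.46 F [ 6.1  2.4 -3.9] w 27.6
shift cm [0.127 0.318 1.721] rot [-0.3236  0.0043  0.0015]
```

>>> arm_command:
  plan:
    - {"tx":0,"ty":0.019,"tz":-0.48,"wx":0.08,"wy":0,"wz":0,"jaw":-0.4}
    - {"tx":0,"ty":0.019,"tz":-0.48,"wx":0.08,"wy":0,"wz":0,"jaw":-0.4}
    - {"tx":0,"ty":0.019,"tz":-0.48,"wx":0.08,"wy":0,"wz":0,"jaw":-0.4}
    - {"tx":0,"ty":0.019,"tz":-0.48,"wx":0.08,"wy":0,"wz":0,"jaw":-0.4}
    - {"tx":0,"ty":0.019,"tz":-0.48,"wx":0.08,"wy":0,"wz":0,"jaw":-0.4}
    - {"tx":0,"ty":0.019,"tz":-0.48,"wx":0.08,"wy":0,"wz":0,"jaw":-0.4}
    - {"tx":0,"ty":0.019,"tz":-0.48,"wx":0.08,"wy":0,"wz":0,"jaw":-0.4}

```text
time: 13.05
tool_pos: [506.5, -189.5, 77.3]
tcp_rot: [0.124, 1.564, -0.41]
contact_force: [7.7, -2.3, -6.7]
grip_width: 27.6
```

```bash
python3 - <<'E'
from h import *
o=readout.get_obs();np.savez('w12.npz',p=o['tool_pos'],r=o['tcp_rot'])
a=imaging.capture('wrist');cv2.imwrite('pics/w12.png',a)
cv2.imwrite('pics/w12z.png',cv2.resize(a[60:300,180:380],None,fx=2.5,fy=2.5,interpolation=cv2.INTER_CUBIC))
delta([555,-193,76],20)
E
```

```text
t=13.10 pos [ 505.8 -189.2   77.3] uang -30.87 F [ 7.2 -2.7 -5.8] w 27.7
shift cm [0.154 2.196 4.419] rot [-0.8878  0.0058  0.0021]
```

View pics/w12z.png

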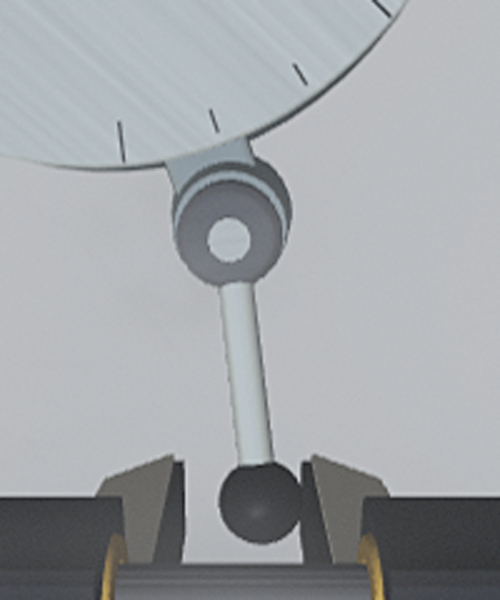

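>>> arm_command:
  plan:
    - {"tx":0,"ty":0.019,"tz":-0.48,"wx":0.08,"wy":0,"wz":0,"jaw":-0.4}
    - {"tx":0,"ty":0.019,"tz":-0.48,"wx":0.08,"wy":0,"wz":0,"jaw":-0.4}
    - {"tx":0,"ty":0.019,"tz":-0.48,"wx":0.08,"wy":0,"wz":0,"jaw":-0.4}
    - {"tx":0,"ty":0,"tz":0,"wx":0,"wy":0,"wz":0,"jaw":-0.4}

```text
time: 13.5
tool_pos: [494.6, -181.3, 77.5]
tcp_rot: [0.191, 1.564, -0.582]
contact_force: [4.2, -4.1, -5.4]
grip_width: 27.6
```

>>> arm_command:
  plan:
    - {"tx":0,"ty":0.002,"tz":-0.18,"wx":0.03,"wy":0,"wz":0,"jaw":-0.4}
    - {"tx":0,"ty":0.002,"tz":-0.18,"wx":0.03,"wy":0,"wz":0,"jaw":-0.4}

```text
time: 13.7
tool_pos: [492.7, -179.3, 77.5]
tcp_rot: [0.25, 1.563, -0.582]
contact_force: [7.9, -5.3, -6.1]
grip_width: 27.7
```

```bash
python3 - <<'E'
from h import *
delta([555,-193,76],20)
E
```

```text
t=13.70 pos [ 492.7 -179.3   77.5] uang -47.69 F [ 7.9 -5.3 -6.1] w 27.7
shift cm [0.197 3.678 5.205] rot [-1.1815  0.008   0.0028]
```

>>> arm_command:
  plan:
    - {"tx":0,"ty":0.002,"tz":-0.18,"wx":0.03,"wy":0,"wz":0,"jaw":-0.4}
    - {"tx":0,"ty":0.002,"tz":-0.18,"wx":0.03,"wy":0,"wz":0,"jaw":-0.4}

```text
time: 13.9
tool_pos: [490.3, -176.7, 77.5]
tcp_rot: [0.279, 1.563, -0.613]
contact_force: [6.3, -7.0, -5.7]
grip_width: 27.2
```

>>> arm_command:
  plan:
    - {"tx":0,"ty":0.002,"tz":-0.18,"wx":0.03,"wy":0,"wz":0,"jaw":-0.4}

```text
time: 14.0
tool_pos: [489.2, -175.4, 77.5]
tcp_rot: [0.289, 1.563, -0.634]
contact_force: [5.7, -6.9, -6.7]
grip_width: 27.5
```

>>> arm_command:
  plan:
    - {"tx":0,"ty":0.002,"tz":-0.18,"wx":0.03,"wy":0,"wz":0,"jaw":-0.4}

```text
time: 14.1
tool_pos: [488.1, -174.0, 77.5]
tcp_rot: [0.303, 1.563, -0.649]
contact_force: [6.0, -8.2, -6.7]
grip_width: 27.6
```

```bash
python3 - <<'E'
from h import *
o=readout.get_obs();np.savez('w13.npz',p=o['tool_pos'],r=o['tcp_rot'])
a=imaging.capture('wrist');cv2.imwrite('pics/w13.png',a)
cv2.imwrite('pics/w13z.png',cv2.resize(a[60:300,180:380],None,fx=2.5,fy=2.5,interpolation=cv2.INTER_CUBIC))
delta([555,-193,76],20)
E
```

```text
t=14.15 pos [ 487.9 -173.8   77.5] uang -54.65 F [ 5.2 -6.7 -6.3] w 27.7
shift cm [0.198 4.366 5.449] rot [-1.303   0.0078  0.0029]
```

View pics/w13z.png

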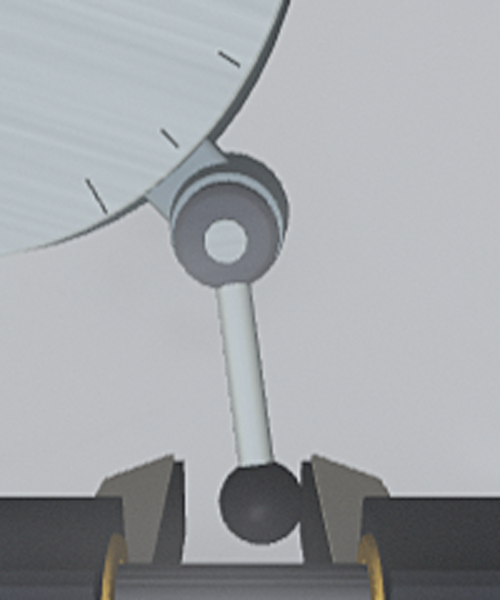

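>>> arm_command:
  plan:
    - {"tx":0,"ty":0.002,"tz":-0.15,"wx":0.025,"wy":0,"wz":0,"jaw":-0.4}

```text
time: 14.25
tool_pos: [487.2, -172.9, 77.5]
tcp_rot: [0.315, 1.563, -0.661]
contact_force: [5.8, -7.7, -7.0]
grip_width: 27.4
```

>>> arm_command:
  plan:
    - {"tx":0,"ty":0.002,"tz":-0.15,"wx":0.025,"wy":0,"wz":0,"jaw":-0.4}

```text
time: 14.35
tool_pos: [486.3, -171.7, 77.5]
tcp_rot: [0.321, 1.563, -0.682]
contact_force: [5.3, -7.5, -5.9]
grip_width: 27.5
```

>>> arm_command:
  plan:
    - {"tx":0,"ty":0.002,"tz":-0.15,"wx":0.025,"wy":0,"wz":0,"jaw":-0.4}

```text
time: 14.45
tool_pos: [485.5, -170.4, 77.5]
tcp_rot: [0.331, 1.563, -0.697]
contact_force: [4.8, -9.0, -5.9]
grip_width: 27.5
```

>>> arm_command:
  plan:
    - {"tx":0,"ty":0.002,"tz":-0.15,"wx":0.025,"wy":0,"wz":0,"jaw":-0.4}

```text
time: 14.55
tool_pos: [485.6, -170.0, 77.7]
tcp_rot: [0.357, 1.56, -0.695]
contact_force: [8.8, -14.2, -10.9]
grip_width: 27.4
```

```bash
python3 - <<'E'
from h import *
delta([555,-193,76],20)
E
```

```text
t=14.55 pos [ 485.6 -170.    77.7] uang -60.28 F [  8.8 -14.2 -10.9] w 27.4
shift cm [0.24  4.889 5.436] rot [-1.401   0.011   0.0039]
```

>>> arm_command:
  plan:
    - {"tx":0,"ty":0,"tz":0.2,"wx":0,"wy":0,"wz":0,"jaw":-0.4}
    - {"tx":0,"ty":0,"tz":0.25,"wx":0,"wy":0,"wz":0,"jaw":-0.3}
    - {"tx":0,"ty":0,"tz":0,"wx":0,"wy":0,"wz":0,"jaw":-0.1}
    - {"tx":0,"ty":0,"tz":0,"wx":0,"wy":0,"wz":0,"jaw":-0.1}

```text
time: 14.95
tool_pos: [484.3, -170.3, 76.6]
tcp_rot: [-2.702, 1.571, 2.53]
contact_force: [0.4, 0.5, -0.0]
grip_width: 40.3
```

>>> arm_command:
  plan:
    - {"tx":-1,"ty":0,"tz":0,"wx":0,"wy":0,"wz":0,"jaw":-0.1}
    - {"tx":-1.5,"ty":0,"tz":0,"wx":0,"wy":0,"wz":0,"jaw":-0.1}
    - {"tx":-1.5,"ty":0,"tz":0,"wx":0,"wy":0,"wz":0,"jaw":-0.1}
    - {"tx":-1.5,"ty":0,"tz":0,"wx":0,"wy":0,"wz":0,"jaw":-0.1}
    - {"tx":-1.5,"ty":0,"tz":0,"wx":0,"wy":0,"wz":0,"jaw":-0.1}
    - {"tx":-1.5,"ty":0,"tz":0,"wx":0,"wy":0,"wz":0,"jaw":-0.1}
    - {"tx":0,"ty":-2,"tz":0,"wx":0,"wy":0,"wz":0,"jaw":-0.1}
    - {"tx":0,"ty":-3,"tz":0,"wx":0,"wy":0,"wz":0,"jaw":-0.1}
    - {"tx":0,"ty":-3,"tz":0,"wx":0,"wy":0,"wz":0,"jaw":-0.1}
    - {"tx":0,"ty":0,"tz":0,"wx":0,"wy":0,"wz":0,"jaw":-0.1}
    - {"tx":0,"ty":0,"tz":0,"wx":0,"wy":0,"wz":0,"jaw":-0.1}

```text
time: 16.05
tool_pos: [415.1, -210.4, 162.2]
tcp_rot: [0.618, 1.569, -0.434]
contact_force: [0.4, -0.6, -0.1]
grip_width: 41.3
```

```bash
python3 - <<'E'
from h import *
o=readout.get_obs();np.savez('w14.npz',p=o['tool_pos'],r=o['tcp_rot'])
a=imaging.capture('wrist');cv2.imwrite('pics/w14.png',a)
b=imaging.capture('top');c=imaging.capture('scene');cv2.imwrite('pics/t14.png',b);cv2.imwrite('pics/s14.png',c)
f=lambda i:cv2.resize(i,None,fx=3,fy=3,interpolation=cv2.INTER_CUBIC)
cv2.imwrite('pics/ts14.png',np.hstack([f(b[160:290,225:350]),f(c[160:290,240:375])]))
delta([555,-193,76],20)
E
```

```text
t=16.20 pos [ 415.8 -209.9  161.7] uang -60.18 F [ 0.6 -0.4  0.5] w 41.3
shift cm [ 8.58  12.914  5.452] rot [-1.3994e+00  8.0000e-04  0.0000e+00]
```

View pics/w14.png

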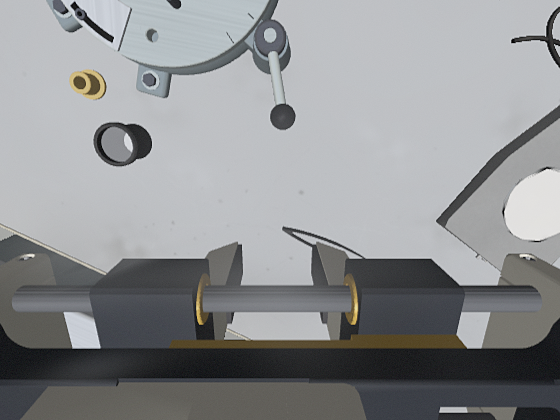

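View pics/ts14.png

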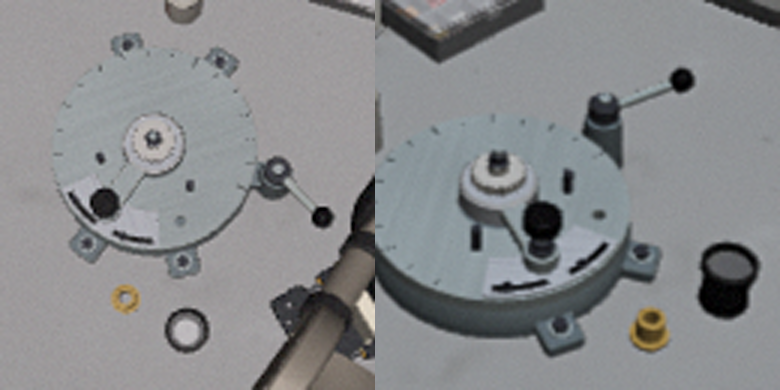

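```bash
python3 - <<'E'
from h import *
t=campose('top');s=campose('scene')
T=lambda u,v:(225+u/3-.33,160+v/3-.33);S=lambda u,v:(240+(u-375)/3-.33,160+v/3-.33)
for n,a,b in (('knob',(105,203),(543,219)),('ball',(322,217),(682,80))):
    print(n,cross((t,s),(T(*a),S(*b))).round(1))
k=[501,21]
for h in (86.5,97.5): print(h,proj(s,[499.5,22,h])-[240,160]); 
print(np.array(S(543,219))-[240,160])
w=campose('wrist',dict(tool_pos=np.load('w14.npz')['p'],tcp_rot=np.load('w14.npz')['r']))
b=onz(w,(282.5,116.5),79);p=onz(w,(269.5,35),69);d=b-p;print(b,p,np.hypot(*d[:2]),np.degrees(np.arctan2(d[1],d[0])))
E
```

```text
knob [499.4  22.5  89.5]
ball [ 486.8 -172.7   81. ]
86.5 [56.01176003 73.64936239]
97.5 [56.17126737 69.75990785]
[55.67 72.67]
[ 488.8549978  -175.48440817   79.        ] [ 535.0478861 -137.6487875   69.       ] 59.710276518563774 -140.67981776343166
```

```bash
python3 - <<'E'
from plant import bot
print(bot.close_job())
E
```

```text
the job is handed in; nothing more can be done
None
```

The small gear is indexed to the next hole with the pin home, the clamp lever is tight, and the job was handed in at about 16 s with no verdict reported.

**Indexing:** I gripped the knob, drew the pin about 13.4 mm, swung the arm 54.2° clockwise and let the pin drop. The hole had measured 54.4° away. Sideways force stayed under about 7 N, against the 50 N limit.

**Clamping:** With the pin home, I pushed the ball clockwise with one finger. The force rose from about 10 N to 17 N and the ball stopped moving, which I took as the end stop. I then backed off and lifted the arm clear.

**Last checks:**
- **Pin:** two views put the knob at 89.5 mm, the same as the 89.4 mm they gave at the start with the pin home. The stated home height is 86.5 mm, so these readings run about 3 mm high. The wrist view also agreed with home, and a pin resting on the segment would have read 11 mm higher.
- **Lever:** it turned about 1.24 rad by image, and since it started at 0 or more, that puts it past the 1.15 tight limit.
- **Loose parts and contact:** the loupe and brass bush look unmoved in the last pictures. I did not re-measure the other loose parts, but the gripper went nowhere near them. The robot was touching nothing at the end.

**Disagreements:**
- The fingertips looked about 20 mm shorter in the pictures than the stated 22 mm, so I picked grip heights that worked either way.
- The cameras differed by 2–3 mm on positions.

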